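# Bleed the glaze pressure pot

## Robot

A 6-joint arm with a two-finger parallel gripper is mounted at the origin on the work surface. World frame = base frame: x ahead of the robot, y to its left, z up, the work surface at z = 0. Lengths are in m, angles in degrees, forces in N, time in s.
With the tool pointing down it reaches from about 0.35 to 0.875 m from the base axis. Payload 4.2 kg.
Tool frame: the origin (TCP) lies between the finger pads; the fingertips stand 17 mm ahead of it and the grasp point (between the pads) lies 2 mm behind it; z points along the fingers, y is the line along which they close (so a half turn about z gives the same grasp; the last joint's range is limited). The gripper opens to 87 mm and grips with 3 to 60 N. Pads are 19 mm wide; open, the fingers measure 117 mm over their backs; the gripper's body (75 mm by 190 mm) begins 51 mm behind the grasp point.
Start: joints at [-48.896, 22.042, 0.453, 0, -68.411, -14.817], TCP at [0.277, -0.56, 0.24] pointing down, gripper open.
Joint ranges: [-179.83, 179.83], [-69.29, 118.12], [-61.27, 80.66], [-181.25, 117.63], [-171.15, -9.14], [-177.46, 177.46]. Speed limits (degrees/s): [159.86, 159.86, 180, 180, 180, 180].

## Interface

Orientations are given as a 3x3 rotation matrix whose columns are the frame's x, y, z axes.
In Python, from station import sense, capture, r, masks_of gives the robot as it stands.
- The arm moves only by the tool apply_moves, never from a script. Its argument "steps" is a list that holds one entry, the list of rows, each a list of 7 numbers: the opening, from 0 (shut) to 1 (fully open), then the shift along the tool's x, y, z in mm, then the turn, a rotation vector about the tool's x, y, z in rad. A call has 1 to 12 rows; each row shifts and turns the commanded pose from where the row before left it, along the tool's axes as they then stand; what a row does not reach is not made up. A row lasts 1/8 s, in which the tool goes at most 62.5 mm and 10.7 degrees, less where a joint would pass 70% of its speed; a pose out of reach is approached as far as the arm can. A call with a gripper value outside its range is refused whole. The fingers move at their own pace and stop on an object; the grip force is fixed at half the most. Time passes only in rows, so rows that do not move let the fingers close. It gives the time, the measured TCP pose, the force and the opening at its end, in the units of the state.
- sense(): the state, without advancing time (a new reading comes with each control period).
- capture(name): name is "scene" or "top" or "wrist"; returns a dict with "color" (400x640x3 uint8, red, green, blue), "vfov" (degrees; the focal length in pixels is half the picture's height over the tangent of half this angle, whatever the lens; pixels are square), "cx", "cy" (the principal point, pixels), "T" (4x4, takes a point from camera to world coordinates). Camera axes: x right, y down, z forward; pixel columns grow to the right and rows downward; lengths in m; the calibration is good to about 2 mm. A picture is of the moment at which its call begins. There is no depth.
- r.finish_job(): hands the job in, once; it reports no verdict.
Trained networks look in a picture, given as the dict that the camera call returned (one of the last four; its "shot" number tells which), for a name from the list of things; names that differ only in an ending like _2 or _b are one class to them, and where a whole thing is asked for, a point or a joint stands for the part that bears it (a point fixed in the world has none). Each returns a list of dicts, best first, with "confidence" (0 to 1); they miss things now and then, are a little off and sometimes report something else, mostly with a low value. They report only what shows in the picture. A call takes as long as a camera call.
- masks_of(picture, thing): "pixels" (400x640 bool, what is visible of it) and "box" ([left, top, width, height] in pixels, round what is visible of it).
The state is a dict: "time_s": time; "joints": joint angles; "joint_velocities": joint speeds; "effort": joint torques, N m; "tcp_pos": TCP position; "ee_rot": TCP orientation; "wrist_force": force on the tool from outside, world axes, zero at the start; "moment": the same for the moment, N m; "gripper_width": opening from 0.0 (shut) to 1.0 (fully open).
Only numpy, scipy, OpenCV 4.12 (cv2) and the standard library are available. Lean on these libraries where they do the work, as an engineer would, in place of code of your own. Each camera call takes 0.05 s, during which the arm holds its last target. There are 200 camera calls.

## Task

The glaze spray pot must be bled before anyone opens it: on the bleed valve of its lid, unscrew the small knurled lock nut anticlockwise (seen from above) until it is backed off as far as it goes. Then press the freed valve tip gently about 3.5 mm down, no deeper than 4.5 mm, hold it down for two full seconds, and let it spring up. Do not bend the slender valve over to any side. The nut stays backed off, and the pottery and tools lying around stay where they are.

Things in the scene. Friction and masses are not known exactly. Their poses are not given: they have to be found in the camera images.
- pot: steel glaze pressure pot fixed to the bench, 190 mm across its clamps, lid top 100 mm above the bench. Origin: centre of its underside. The bleed valve stands on the lid 25 mm from the centre on the pot's -x side, give or take 3.5 mm each way. A flat gauge (42 mm across, 11 mm high) lies 43 mm from the centre on its +x side. From 12 mm above the lid the space round the valve is free.
- valve (a joint): lean of the bleed valve, rad, about the pot's x axis (positive: its top goes to the pot's -y). The valve is a dark stem 10 mm across, the nut and the tip. It sits in a rubber grommet, more or less deep: all valve heights over the lid vary by 6 mm up or down. It leans springily about its foot: 1 mm at the lock nut per 3.3 N of side push. More than 0.08 rad (2.8 mm at the nut) either way is bent.
- valve_y (a joint): lean of the bleed valve, rad, about the pot's y axis (positive: its top goes to the pot's +x); as above, more than 0.08 either way is bent.
- nut (a joint): angle of the brass lock nut (14 mm across, 10 mm high, dark knurling, red mark; mid-height 35 +- 6 mm over the lid when tight), rad: 0 tight, grows as it unscrews anticlockwise seen from above, hard stop at 4.0 (forced past it, the grip slips and the nut kicks back up to 0.5). Starts at 0 to 0.5; friction 0.05 N m; stays where left. It rises 1.5 mm per rad on the valve pin: if it is held at one height while unscrewing, the pin sinks instead.
- pin (a joint): how far the valve pin with its bright steel tip (7 mm across, top face 57 +- 6 mm over the lid, on the valve's axis) is pressed down, m; 0 is up. Its spring needs 3 N to start and 1.5 N more per mm. It can sink only as far as the nut has risen, 6 mm at most. Air bleeds from 2.5 mm (6.8 N) on; deeper than 4.5 mm (9.8 N) spoils the seal.
- vase: white unglazed vase, 80 mm wide, 92 mm tall, with two small lugs; bystander, loose. Origin: centre of its underside.
- test_tiles: stack of two glaze test tiles 70 x 50 mm, 12 mm high; bystander, loose. Origin: centre of its underside.
- wood_rib: flat wooden shaping rib 100 x 55 x 8 mm; bystander, loose. Origin: centre of its underside.
- scraper: scraper 165 mm long along its x with a pink handle 18 mm high and a steel blade; bystander, loose. Origin: under the joint of handle and blade.

How it is judged (in metres and radians):
On the way, in this order (a step that is already met when the one before it is completed fails the run):
1. the lock nut is backed off to at least 3.2 rad (value of joint nut above 3.2 rad), for 0.2 s.
2. the freed valve tip is held down by at least 2.5 mm for 1.5 s (value of joint pin above 0.0025 m and value of joint nut above 3.2 rad), for 1.5 s.
At the end, for the whole second after the job is handed in: The lock nut is backed off by at least 3.2 rad, the valve tip has been held down and is up again to within 0.5 mm, the valve leans less than 0.03 rad, and the four bystanders lie within 20 mm of where they were (value of joint nut above 3.2 rad and value of joint pin below 0.0005 m and value of joint valve between -0.03 and 0.03 rad and value of joint valve_y between -0.03 and 0.03 rad and distance of each of vase, test_tiles, wood_rib, scraper from where it was at the start of the episode below 0.02 m); the robot touches nothing.
It fails at once if the valve tip is pressed deeper than 4.5 mm (value of joint pin above 0.0045 m).
It fails at once if the valve leans more than 0.08 rad to any side (not (value of joint valve between -0.08 and 0.08 rad and value of joint valve_y between -0.08 and 0.08 rad)).
It fails at once if the vase, test tiles, wooden rib or scraper is moved by more than 20 mm (distance of any of vase, test_tiles, wood_rib, scraper from where it was at the start of the episode above 0.02 m).
It also fails if it takes over 70 s, if anything falls off the work surface, if the arm or the gripper's body presses on something with over 40 N, if the wrist force passes 120 N, or if a joint passes its speed limit or range.

## Working session

There is one attempt and no reset: what is moved stays moved. The work goes in short steps, Python scripts to look and compute and a tool call to move; the robot and the scene stay as the last step left them, time stands still between calls to the robot, and variables do not carry over. Pictures are saved under pics/ and viewed, on a budget of 10 in all, crops included, one or two more only if the job needs it, and the job is handed in when it is done.

Besides the shell and the picture viewer there is one more tool, called as name(argument=value, ...) on one line, values as JSON. apply_moves: Moves the arm, as the interface text tells. Its arguments: {"type":"object","properties":{"steps":{"type":"array","items":{"type":"array","items":{"type":"array","items":{"type":"number"}}}}},"required":["steps"]}

```bash
mkdir -p pics; ls; cat > h.py <<'E'
import numpy as np, cv2
from station import sense, capture, r, masks_of
def K(p):
    f=p["color"].shape[0]/2/np.tan(np.radians(p["vfov"])/2); return f,p["cx"],p["cy"]
def ray(p,u,v):
    f,cx,cy=K(p); T=np.array(p["T"]); d=T[:3,:3]@np.array([(u-cx)/f,(v-cy)/f,1]); return T[:3,3],d/np.linalg.norm(d)
def proj(p,X):
    f,cx,cy=K(p); T=np.array(p["T"]); c=T[:3,:3].T@(np.array(X)-T[:3,3]); return cx+f*c[0]/c[2],cy+f*c[1]/c[2]
def tri(rs):
    A=np.zeros((3,3));b=np.zeros(3)
    for o,d in rs:
        P=np.eye(3)-np.outer(d,d);A+=P;b+=P@o
    X=np.linalg.solve(A,b); return X,[np.linalg.norm((np.eye(3)-np.outer(d,d))@(X-o)) for o,d in rs]
def save(p,name,crop=None,s=1):
    im=p["color"][...,::-1]
    if crop: a,b,c,d=crop; im=im[b:b+d,a:a+c]
    cv2.imwrite("pics/"+name,cv2.resize(im,None,fx=s,fy=s,interpolation=cv2.INTER_CUBIC))
E
python3 - <<'E'
from h import *
s=sense();print(s["tcp_pos"],s["time_s"],s["gripper_width"]);print(np.round(s["ee_rot"],3))
ims=[]
for n in ("scene","top","wrist"):
    p=capture(n);print(n,p["vfov"],np.round(p["T"],3).tolist())
    ims.append(p["color"])
    for t in ("pot","valve","nut","pin","vase","test_tiles","wood_rib","scraper"):
        m=masks_of(p,t)
        for q in m[:2]:
            ys,xs=np.nonzero(q["pixels"]);print(" ",t,round(q["confidence"],2),q["box"],xs.mean().round(1),ys.mean().round(1))
a=np.vstack([np.hstack(ims[:2]),np.hstack([ims[2],ims[2]*0])])
cv2.imwrite("pics/a.png",cv2.resize(a,(800,500),interpolation=cv2.INTER_AREA)[...,::-1])
E
```

```text
pics
[ 0.27656868 -0.5598416   0.23844589] 0.0 1.0047269964613441
[[-0.897 -0.443 -0.001]
 [-0.443  0.897  0.002]
 [ 0.     0.002 -1.   ]]
scene 45.04477406098242 [[-0.507, 0.727, -0.464, 1.132], [0.862, 0.427, -0.274, 0.247], [-0.001, -0.538, -0.843, 1.086], [0.0, 0.0, 0.0, 1.0]]
  pot 0.82 [308.2, 169.8, 63.4, 83.7] 341.6 213.5
  valve 0.38 [344.7, 185.3, 7.0, 8.6] 348.8 188.1
  vase 0.74 [390.8, 235.3, 40.0, 38.2] 409.4 255.1
  test_tiles 0.55 [282.4, 172.8, 25.2, 22.1] 294.7 184.8
  test_tiles 0.4 [230.0, 117.5, 31.0, 44.0] 247.5 137.0
  scraper 0.68 [232.4, 118.7, 31.1, 42.8] 247.3 137.0
top 50.91966143793526 [[-0.002, -0.985, 0.171, 0.355], [-1.0, 0.003, 0.009, -0.081], [-0.009, -0.171, -0.985, 1.383], [0.0, 0.0, 0.0, 1.0]]
  pot 0.78 [279.6, 188.0, 51.7, 54.2] 306.0 214.9
  nut 0.61 [413.5, 222.9, 16.4, 50.8] 420.4 249.2
  nut 0.22 [232.0, 196.9, 26.3, 28.8] 245.7 211.1
  pin 0.61 [233.9, 197.6, 25.8, 25.2] 245.9 211.2
  vase 0.62 [231.1, 196.2, 27.6, 25.8] 245.6 211.2
  test_tiles 0.93 [346.7, 216.2, 18.1, 24.4] 356.5 227.7
  wood_rib 0.67 [304.4, 144.4, 23.4, 31.4] 316.8 160.1
  scraper 0.76 [412.0, 221.1, 18.2, 52.5] 420.0 249.4
wrist 66.74600059670534 [[-0.442, 0.859, 0.259, 0.205], [0.897, 0.423, 0.128, -0.596], [0.0, 0.289, -0.957, 0.383], [0.0, 0.0, 0.0, 1.0]]
  scraper 0.91 [351.7, 298.2, 32.6, 29.6] 364.4 313.0
```

View pics/a.png

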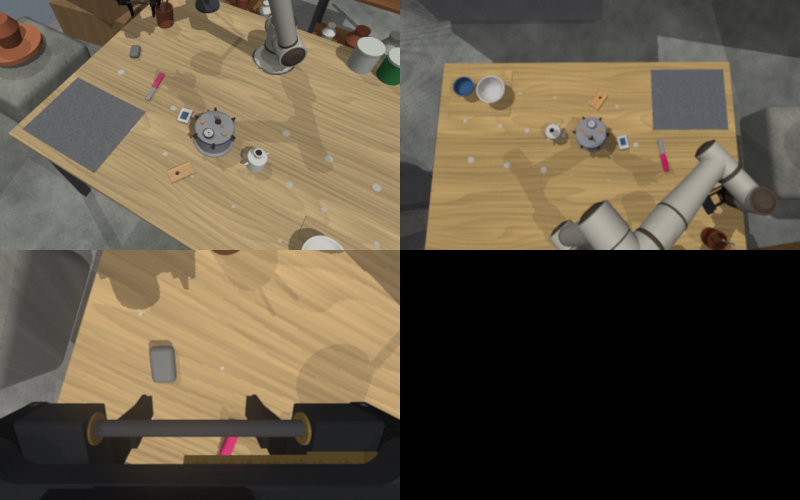

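The pot shows at scene pixel (342,213) and top pixel (306,215). The vase is at scene (410,255) and top (246,211), the tiles at scene (295,185), the rib at top (317,160) and the scraper at top (420,249).

```bash
python3 - <<'E'
from h import *
ps=capture("scene");pt=capture("top")
a=cv2.resize(ps["color"][160:260,290:390],(400,400),interpolation=cv2.INTER_CUBIC)
b=cv2.resize(pt["color"][170:250,265:345],(400,400),interpolation=cv2.INTER_CUBIC)
cv2.imwrite("pics/b.png",np.hstack([a,b])[...,::-1])
def pl(p,u,v,z):
    o,d=ray(p,u,v);return np.round(o+d*(z-o[2])/d[2],3)
print("pot",pl(ps,341.6,213.5,.08),pl(pt,306,214.9,.08), "tri",tri([ray(ps,341.6,210),ray(pt,306,214.9)]))
print("valve",pl(ps,348,189,.14))
for n,u,v,z in(("vase",246,211,.05),("tiles",356.5,227.7,.01),("rib",316.8,160,0),("scr",420,249.4,0)):print(n,pl(pt,u,v,z))
E
```

```text
pot [ 0.579 -0.024  0.08 ] [ 0.552 -0.036  0.08 ] tri (array([ 0.55584949, -0.03530359,  0.05508904]), [np.float64(0.0003141844515837358), np.float64(0.00031418445158372984)])
valve [ 0.544 -0.028  0.14 ]
vase [0.57  0.158 0.05 ]
tiles [ 0.52  -0.199  0.01 ]
rib [ 0.753 -0.069  0.   ]
scr [ 0.449 -0.407  0.   ]
```

View pics/b.png

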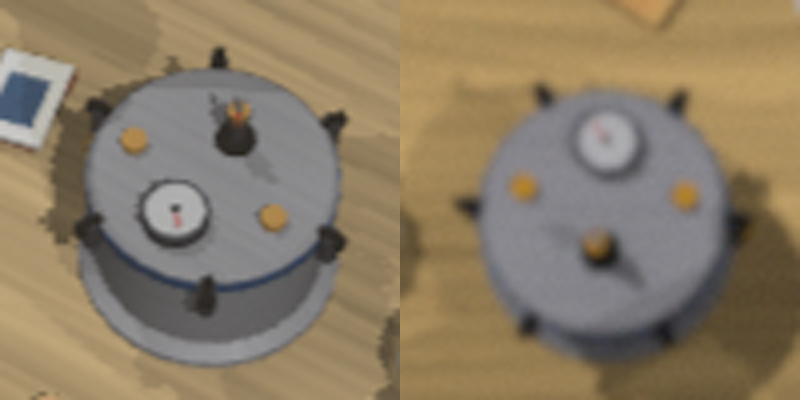

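```bash
python3 - <<'E'
from h import *
ps=capture("scene");pt=capture("top")
X,e=tri([ray(ps,349.5,188),ray(pt,304.6,218.6)]);print(X,e)
G,e=tri([ray(ps,333.5,213),ray(pt,306.4,198.2)]);print("gauge",G,e)
s=sense();R=np.array(s["ee_rot"]);print(R.T@(np.array([X[0],X[1],0.25])-s["tcp_pos"])*1000)
E
```

```text
[ 0.53279396 -0.03158344  0.12711807] [np.float64(0.001859001119749065), np.float64(0.00185900111974903)]
gauge [ 0.60030406 -0.03643351  0.10274906] [np.float64(0.0014380055684267254), np.float64(0.0014380055684266257)]
[-463.67286481  360.72751552  -10.4658    ]
```

apply_moves(steps=[[[1, -42, 32.8, -1, 0, 0, 0], [1, -42, 32.8, -1, 0, 0, 0], [1, -42, 32.8, -1, 0, 0, 0], [1, -42, 32.8, -1, 0, 0, 0], [1, -42, 32.8, -1, 0, 0, 0], [1, -42, 32.8, -1, 0, 0, 0], [1, -42, 32.8, -1, 0, 0, 0], [1, -42, 32.8, -1, 0, 0, 0], [1, -42, 32.8, -1, 0, 0, 0], [1, -42, 32.8, -1, 0, 0, 0], [1, -42, 32.8, -1, 0, 0, 0], [1, 0, 0, 0, 0, 0, 0]]])

```text
time_s: 3.05
tcp_pos: [0.5326, -0.0294, 0.2504]
ee_rot: [[-0.895, -0.447, 0.001], [-0.447, 0.895, 0.0], [-0.001, -0.0, -1.0]]
wrist_force: [-0.3, -0.6, 0.4]
gripper_width: 1.0
```

```bash
python3 - <<'E'
from h import *
s=sense();print(np.round(s["tcp_pos"],4),np.round(s["joints"],1),s["wrist_force"],s["moment"]);print(np.round(s["ee_rot"],4))
p=capture("wrist");save(p,"c.png",None,1.25);print(np.round(p["T"],4).tolist(),K(p), proj(p,[.5328,-.0316,.127]))
for t in ("valve","nut","pin","pot"):
  for q in masks_of(p,t)[:2]:
    ys,xs=np.nonzero(q["pixels"]);print(" ",t,round(q["confidence"],2),q["box"],xs.mean().round(1),ys.mean().round(1))
E
```

```text
[ 0.5326 -0.0294  0.2504] [ 14.3  12.6 -11.4  -0.  -65.9 -77.7] [-0.25839769 -0.58243336  0.36935088] [-0.02770221  0.01316354 -0.00665629]
[[-8.946e-01 -4.469e-01  6.000e-04]
 [-4.469e-01  8.946e-01  2.000e-04]
 [-6.000e-04 -1.000e-04 -1.000e+00]]
[[-0.446, 0.8568, 0.2587, 0.4607], [0.895, 0.4269, 0.1291, -0.0655], [0.0001, 0.2891, -0.9573, 0.3939], [0.0, 0.0, 0.0, 1.0]] (np.float64(303.62715894588905), 318.2938795866496, 198.47945713726372) (np.float64(316.24102626677706), np.float64(197.44984893409622))
  valve 0.52 [310.1, 190.4, 15.0, 22.4] 316.5 200.0
  nut 0.64 [307.2, 188.4, 17.8, 20.0] 316.3 198.9
  pin 0.54 [309.8, 194.9, 17.4, 15.5] 316.9 201.7
  pin 0.4 [307.6, 187.0, 17.4, 25.7] 316.5 199.7
  pot 0.58 [219.5, 115.4, 166.1, 154.8] 304.7 198.5
```

View pics/c.png

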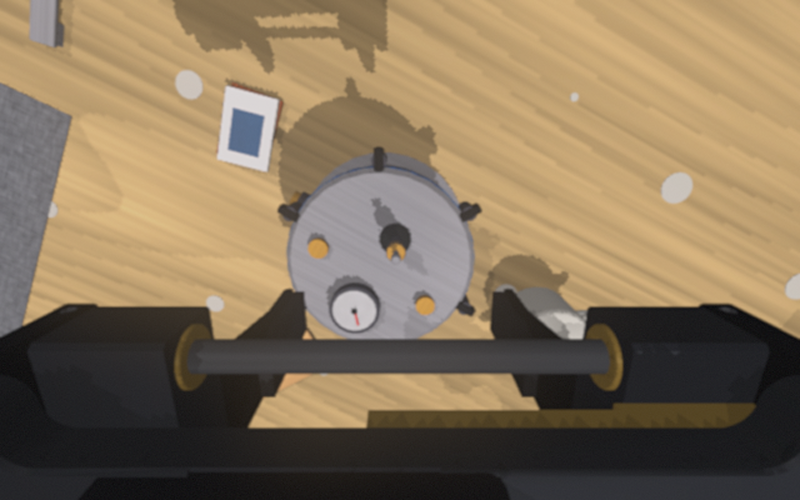

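The valve shows in the wrist picture at pixel (317,200), with the gold nut above a dark stem. The space round it is clear. I'll take two nearer views to triangulate it.

apply_moves(steps=[[[1, -30, 0, 20, 0, 0, 0], [1, -30, 0, 20, 0, 0, 0], [1, 0, 0, 0, 0, 0, 0], [1, 0, 0, 0, 0, 0, 0]]])

```text
time_s: 3.8
tcp_pos: [0.5847, -0.0066, 0.2108]
ee_rot: [[-0.897, -0.442, -0.0], [-0.442, 0.897, -0.0], [0.0, -0.0, -1.0]]
wrist_force: [-0.6, -0.4, 0.4]
gripper_width: 0.999
```

```bash
cat > cap.py <<'E'
from h import *
import sys,pickle
n=sys.argv[1];p=capture("wrist")
pickle.dump(p,open(n+".pkl","wb"))
for t in ("valve","nut","pin"):
  for q in masks_of(p,t)[:1]:
    ys,xs=np.nonzero(q["pixels"]);print(" ",t,round(q["confidence"],2),np.round(q["box"],1),xs.mean().round(1),ys.mean().round(1))
s=sense();print(np.round(s["tcp_pos"],4),s["time_s"],np.round(s["wrist_force"],2))
u,v=proj(p,[.5328,-.030,.137]);u=int(u);v=int(v);print("crop origin",u-25,v-25)
save(p,n+".png",(u-25,v-25,50,50),8)
E
python3 cap.py B
```

```text
valve 0.65 [312.6 132.4  16.3  21.9] 319.7 143.0
  nut 0.79 [311.1 131.9  21.3  23. ] 319.3 142.4
  pin 0.55 [309.9 131.7  21.4  20.6] 319.6 143.0
[ 0.5848 -0.0062  0.2116] 4.0 [ 0.21 -0.24 -1.2 ]
crop origin 296 116
```

apply_moves(steps=[[[1, 30, 0, 10, 0, 0, 0], [1, 30, 0, 10, 0, 0, 0], [1, 0, 0, 0, 0, 0, 0], [1, 0, 0, 0, 0, 0, 0]]])

```text
time_s: 4.5
tcp_pos: [0.532, -0.0322, 0.1916]
ee_rot: [[-0.897, -0.443, 0.002], [-0.443, 0.897, 0.0], [-0.002, -0.001, -1.0]]
wrist_force: [-0.8, -0.0, -0.7]
gripper_width: 0.997
```

```bash
python3 cap.py C; python3 -c "
import cv2,numpy as np
cv2.imwrite('pics/BC.png',np.hstack([cv2.imread('pics/B.png'),cv2.imread('pics/C.png')]))"
```

```text
valve 0.62 [198.2 298.2  65.2  42.6] 230.7 319.8
  nut 0.81 [309.8 215.2  21.4  19.6] 319.4 224.8
  pin 0.77 [309.6 215.2  22.5  29.2] 319.7 228.3
[ 0.532  -0.0319  0.1908] 4.7 [-0.19  0.13  0.09]
crop origin 295 203
```

View pics/BC.png

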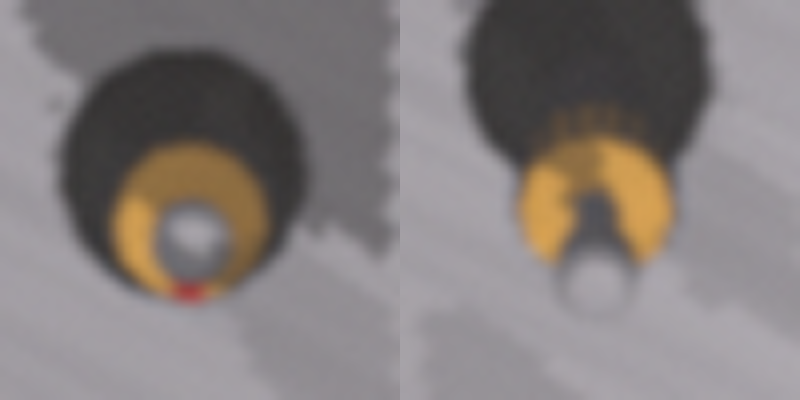

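```bash
cat > t.py <<'E'
from h import *
import pickle
B=pickle.load(open("B.pkl","rb"));C=pickle.load(open("C.pkl","rb"))
f=lambda p,u,v:ray(p,u-.45,v-.45)
T=tri([f(B,320.1,146.0),f(C,319.6,238.0)]);N=tri([f(B,319.9,143.6),f(C,319.7,228.9)])
print("tip",T,"nuttop",N)
s=sense();R=np.array(s["ee_rot"])
print("tool offset mm tip",R.T@(T[0]-s["tcp_pos"])*1000,"nut",R.T@(N[0]-s["tcp_pos"])*1000)
# finger centre line in wrist image check
print(R.T@(np.array(C["T"])[:3,3]-s["tcp_pos"]))
E
python3 t.py
```

```text
tip (array([ 0.53446549, -0.03055012,  0.14921733]), [np.float64(5.166206896495534e-05), np.float64(5.1662068964839727e-05)]) nuttop (array([ 0.53467938, -0.03042778,  0.13290726]), [np.float64(3.7304763878748024e-05), np.float64(3.730476387883452e-05)])
tool offset mm tip [-2.78323409  0.1558335  41.60488996] nut [-3.01563467  0.17525982 57.91515529]
[ 0.08066538 -0.00029348 -0.14417313]
```

B shows the nut's gold top centred at about (320,143.6), the bright tip at (320,146) and the red mark at the lower edge. C shows the tip at (319.6,238) and the nut top at (319.7,229). The valve stands upright, with the nut's middle at about z 0.128 and the tip at about 0.149. I'll descend with the fingers part-closed.

apply_moves(steps=[[[0.6, -3, 0.2, 0, 0, 0, 0], [0.4, 0, 0, 15, 0, 0, 0], [0.35, 0, 0, 15, 0, 0, 0], [0.35, 0, 0, 15, 0, 0, 0], [0.35, 0, 0, 13, 0, 0, 0], [0.35, 0, 0, 0, 0, 0, 0], [0.35, 0, 0, 0, 0, 0, 0]]])

```text
time_s: 5.58
tcp_pos: [0.5342, -0.0307, 0.1328]
ee_rot: [[-0.897, -0.443, 0.001], [-0.443, 0.897, -0.0], [-0.001, -0.0, -1.0]]
wrist_force: [-0.3, -0.0, 1.2]
gripper_width: 0.369
```

```bash
python3 - <<'E'
from h import *
s=sense();print(np.round(s["tcp_pos"],4),s["gripper_width"],s["wrist_force"],np.round(s["moment"],3))
p=capture("wrist");save(p,"d.png",(240,200,160,110),5)
print(proj(p,[.5345,-.0305,.149]),proj(p,[.5345,-.0305,.133]))
E
```

```text
[ 0.5342 -0.0307  0.1328] 0.3687121951416012 [-0.34483834 -0.03807378  1.15231539] [ 0.064 -0.034  0.027]
(np.float64(318.8300758569454), np.float64(283.2141871832995)) (np.float64(318.7840154589055), np.float64(266.3763290368622))
```

View pics/d.png

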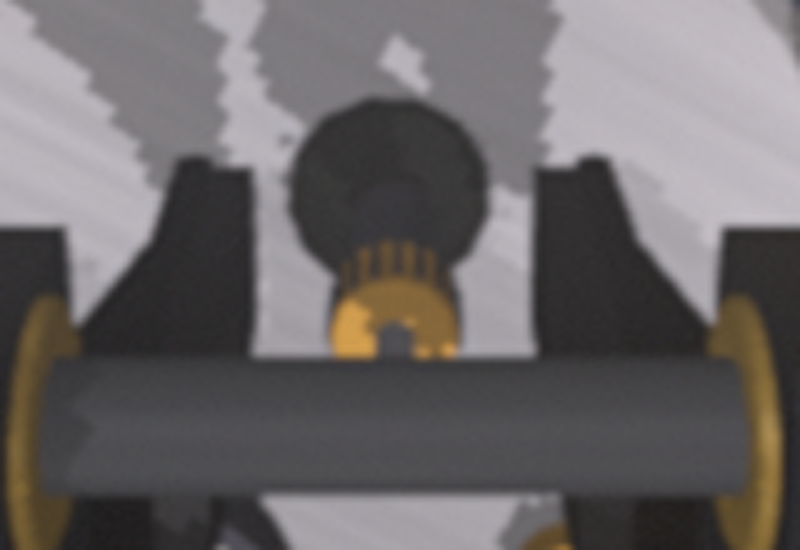

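In the crop, the finger inner edges are at columns 253 and 533 (centre 393) and the nut is centred at 396, so the offset is under half a millimetre. I'll close on the nut.

apply_moves(steps=[[[0.25, 0, 0.2, 0, 0, 0, 0], [0.0, 0, 0, 0, 0, 0, 0], [0.0, 0, 0, 0, 0, 0, 0], [0.0, 0, 0, 0, 0, 0, 0], [0.0, 0, 0, 0, 0, 0, 0]]])

```text
time_s: 6.25
tcp_pos: [0.5339, -0.0306, 0.1328]
ee_rot: [[-0.897, -0.443, 0.001], [-0.443, 0.897, -0.0], [-0.0, -0.0, -1.0]]
wrist_force: [-0.8, -0.7, 0.6]
gripper_width: 0.143
```

```bash
cat > f.py <<'E'
from h import *
F=[];M=[];P=[]
for i in range(3):
    s=sense();F.append(s["wrist_force"]);M.append(s["moment"]);P.append(s["tcp_pos"]);capture("top")
R=np.array(s["ee_rot"]);F=np.array(F);print(np.round(F,2).tolist(),np.round(np.mean(P,0),4),s["gripper_width"],s["time_s"])
print("tool force",np.round(R.T@F.mean(0),2),"moment",np.round(R.T@np.mean(M,0),3),"j6",s["joints"][5])
E
python3 f.py
```

```text
[[-0.77, -0.65, 0.63], [-0.1, 0.05, 1.55], [-0.08, -0.14, 1.59]] [ 0.5339 -0.0306  0.1328] 0.14123806768493716 6.35
tool force [ 0.39 -0.08 -1.25] moment [0.081 0.048 0.008] j6 -77.82683436960014
```

apply_moves(steps=[[[0, 0, 0, -0.225, 0, 0, -0.15], [0, 0, 0, -0.225, 0, 0, -0.15], [0, 0, 0, -0.225, 0, 0, -0.15], [0, 0, 0, -0.225, 0, 0, -0.15], [0, 0, 0, -0.225, 0, 0, -0.15], [0, 0, 0, -0.225, 0, 0, -0.15]]])

```text
time_s: 7.15
tcp_pos: [0.5349, -0.031, 0.1342]
ee_rot: [[-0.206, -0.979, 0.003], [-0.979, 0.206, -0.001], [0.0, -0.003, -1.0]]
wrist_force: [2.1, -3.0, -0.7]
gripper_width: 0.142
```

```bash
python3 f.py
```

```text
[[2.14, -2.99, -0.69], [1.32, -3.04, -0.08], [2.6, -3.71, 1.17]] [ 0.5349 -0.031   0.1342] 0.14576551199034501 7.25
tool force [ 2.75 -2.66 -0.13] moment [0.936 0.716 0.065] j6 -26.278859361810103
```

A side force of about 3.8 N has built up, because the grip is about 1.3 mm off the valve axis. I'll shift to relieve it and rotate about the estimated true axis.

apply_moves(steps=[[[0, 0.8, -0.8, 0, 0, 0, 0], [0, 0.07, -0.19, -0.225, 0, 0, -0.15], [0, 0.07, -0.19, -0.225, 0, 0, -0.15], [0, 0.07, -0.19, -0.225, 0, 0, -0.15], [0, 0.07, -0.19, -0.225, 0, 0, -0.15], [0, 0.07, -0.19, -0.225, 0, 0, -0.15]]])

```text
time_s: 8.05
tcp_pos: [0.5361, -0.0313, 0.1353]
ee_rot: [[0.515, -0.857, 0.002], [-0.857, -0.515, 0.001], [0.0, -0.002, -1.0]]
wrist_force: [3.6, -1.2, 1.1]
gripper_width: 0.148
```

```bash
python3 f.py
```

```text
[[3.58, -1.2, 1.11], [2.53, -0.95, 0.76], [3.48, -1.23, 0.76]] [ 0.5361 -0.0313  0.1353] 0.1402948387167539 8.15
tool force [ 2.6  -2.17 -0.87] moment [0.544 0.65  0.042] j6 16.80678037152994
```

The three force and pose readings agree on the nut sitting at tool x −2.35 mm in the grip, with the valve axis at about (0.5359, −0.0296). I'll release, centre on that and regrip.

apply_moves(steps=[[[0, 0.7, -0.7, 0, 0, 0, 0], [0.3, 0, 0, 0, 0, 0, 0], [0.3, 0, 0, 0, 0, 0, 0], [0.3, -2.35, 0, 0, 0, 0, 0], [0.3, 0, 0, 0, 0, 0, 0]]])

```text
time_s: 8.82
tcp_pos: [0.5344, -0.03, 0.1347]
ee_rot: [[0.512, -0.859, -0.001], [-0.859, -0.512, -0.0], [-0.001, 0.001, -1.0]]
wrist_force: [0.5, 0.6, -0.4]
gripper_width: 0.298
```

```bash
python3 f.py
```

```text
[[0.5, 0.58, -0.38], [-0.42, 0.09, -0.74], [-0.29, 0.91, -0.94]] [ 0.5347 -0.03    0.1348] 0.3009816857077911 8.925
tool force [-0.49 -0.21  0.69] moment [-0.12  -0.031  0.001] j6 16.680475177846894
```

```bash
python3 - <<'E'
from h import *
p=capture("wrist");save(p,"e.png",(240,200,160,110),5)
print(proj(p,[.5345,-.0305,.135]),proj(p,[.5359,-.0296,.135]))
E
```

```text
(np.float64(317.51920413491763), np.float64(263.5140794276938)) (np.float64(314.36463059253913), np.float64(263.6098139863175))
```

View pics/e.png

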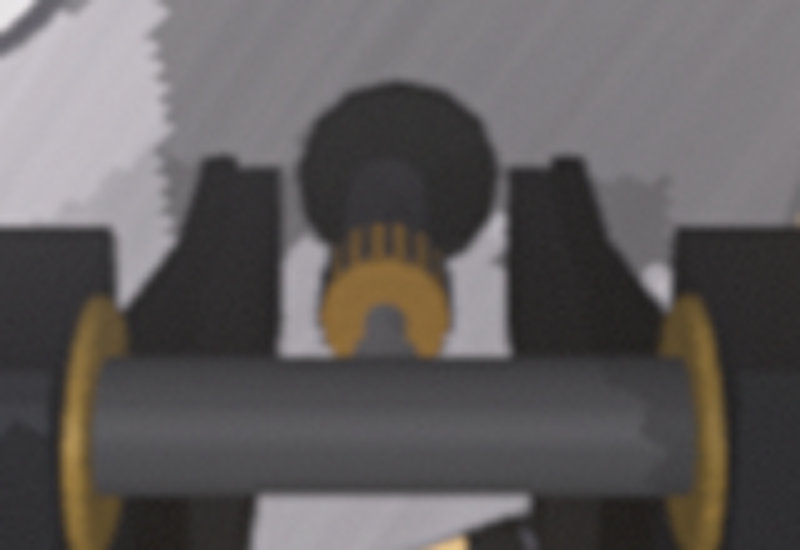

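The finger edges are at columns 280 and 510 (centre 395) and the nut is at 387, about 0.9 mm toward tool −y. The tool x offset is gone. This agrees with the force fit, so I'll correct and regrip.

apply_moves(steps=[[[0.3, 0.2, -1.0, 0, 0, 0, 0], [0.25, 0, 0, 0, 0, 0, 0], [0, 0, 0, 0, 0, 0, 0], [0, 0, 0, 0, 0, 0, 0], [0, 0, 0, 0, 0, 0, 0], [0, 0, 0, 0, 0, 0, 0]]])

```text
time_s: 9.78
tcp_pos: [0.536, -0.0297, 0.135]
ee_rot: [[0.512, -0.859, -0.0], [-0.859, -0.512, -0.0], [-0.0, 0.0, -1.0]]
wrist_force: [-0.2, -0.2, -0.2]
gripper_width: 0.145
```

```bash
python3 f.py
```

```text
[[-0.23, -0.24, -0.22], [-0.86, 0.19, -0.8], [-0.15, -0.26, 0.87]] [ 0.5359 -0.0297  0.135 ] 0.14674371110894538 9.875
tool force [-0.12  0.4   0.05] moment [-0.221 -0.045 -0.033] j6 16.674014992364956
```

apply_moves(steps=[[[0, 0, 0, -0.225, 0, 0, -0.15], [0, 0, 0, -0.225, 0, 0, -0.15], [0, 0, 0, -0.225, 0, 0, -0.15], [0, 0, 0, -0.225, 0, 0, -0.15], [0, 0, 0, -0.225, 0, 0, -0.15]]])

```text
time_s: 10.55
tcp_pos: [0.5359, -0.0297, 0.1361]
ee_rot: [[0.962, -0.275, -0.0], [-0.275, -0.962, -0.0], [-0.0, 0.0, -1.0]]
wrist_force: [0.1, -0.2, -0.1]
gripper_width: 0.145
```

```bash
python3 f.py
```

```text
[[0.13, -0.24, -0.07], [-0.77, -0.24, 0.36], [-0.15, -0.79, 0.24]] [ 0.5359 -0.0297  0.1361] 0.14501985028068362 10.65
tool force [-0.13  0.48 -0.18] moment [-0.233 -0.185  0.059] j6 59.633235227182645
```

apply_moves(steps=[[[0, 0, 0, -0.225, 0, 0, -0.15], [0, 0, 0, -0.225, 0, 0, -0.15], [0, 0, 0, -0.225, 0, 0, -0.15], [0, 0, 0, -0.225, 0, 0, -0.15], [0, 0, 0, -0.225, 0, 0, -0.15], [0, 0, 0, -0.225, 0, 0, -0.15], [0, 0, 0, -0.225, 0, 0, -0.15]]])

```text
time_s: 11.58
tcp_pos: [0.536, -0.0297, 0.1377]
ee_rot: [[0.719, 0.696, -0.0], [0.696, -0.719, -0.0], [-0.0, -0.0, -1.0]]
wrist_force: [-0.0, -0.3, 0.3]
gripper_width: 0.146
```

```bash
python3 f.py
```

```text
[[-0.03, -0.25, 0.31], [-0.19, -0.43, 0.48], [0.06, -0.43, 0.27]] [ 0.536  -0.0297  0.1377] 0.14155472660324622 11.675
tool force [-0.29  0.23 -0.35] moment [-0.103 -0.335  0.045] j6 119.67384169993518
```

3.45 rad has been turned with almost no side force. I'll release and check the nut's red mark from above.

apply_moves(steps=[[[0.3, 0, 0, 0, 0, 0, 0], [0.35, 0, 0, 0, 0, 0, 0], [0.35, 0, 0, -20, 0, 0, 0], [0.35, 0, 0, -30, 0, 0, 0], [0.35, -30, 0, -22, 0, 0, 0], [0.35, -30, 0, 0, 0, 0, 0], [0.35, 0, 0, 0, 0, 0, 0], [0.35, 0, 0, 0, 0, 0, 0]]])

```text
time_s: 12.72
tcp_pos: [0.4933, -0.0712, 0.2098]
ee_rot: [[0.72, 0.694, 0.001], [0.694, -0.72, 0.0], [0.001, 0.0, -1.0]]
wrist_force: [-0.2, -0.2, -0.5]
gripper_width: 0.349
```

```bash
python3 cap.py D; python3 - <<'E'
from h import *
import pickle;p=pickle.load(open("D.pkl","rb"))
print(proj(p,[.5359,-.0296,.149]),proj(p,[.5359,-.0296,.138]))
E
```

```text
valve 0.79 [306.9 125.4  23.6  22.6] 318.2 136.3
  nut 0.63 [306.8 125.6  25.8  24.7] 318.0 135.7
  pin 0.52 [310.6 125.7  18.9  19.4] 318.1 136.2
[ 0.4933 -0.0709  0.2094] 12.925 [ 0.2  -0.6  -0.83]
crop origin 290 113
(np.float64(318.07371657180886), np.float64(136.6183190425327)) (np.float64(318.07498872036786), np.float64(135.18921887215487))
```

View pics/D.png

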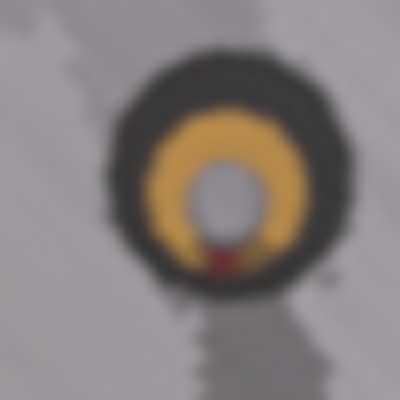

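The red mark sits at crop (222,263) below the ring centre (228,192). That is within about 5° of where it sat relative to the tool before, so the nut turned about 3.37 rad (3.37 to 3.87 allowing for its start angle). The tip at (318,137.5) agrees with the axis estimate. Next I'll close the fingers above the tip and press.

apply_moves(steps=[[[0, 30, -0.15, 0, 0, 0, 0], [0, 29.5, -0.15, 0, 0, 0, 0], [0, 0, 0, 0, 0, 0, 0], [0, 0, 0, 15, 0, 0, 0], [0, 0, 0, 15, 0, 0, 0], [0, 0, 0, 6, 0, 0, 0], [0, 0, 0, 0, 0, 0, 0], [0, 0, 0, 0, 0, 0, 0]]])

```text
time_s: 13.92
tcp_pos: [0.5357, -0.0299, 0.1741]
ee_rot: [[0.72, 0.694, 0.001], [0.694, -0.72, -0.0], [0.001, 0.001, -1.0]]
wrist_force: [-0.1, 0.1, -0.6]
gripper_width: 0.006
```

```bash
cat > g.py <<'E'
from h import *
F=[];P=[]
for i in range(6):
    s=sense();F.append(s["wrist_force"]);P.append(s["tcp_pos"]);capture("top")
print("F",np.round(np.mean(F,0),2),"sd",np.round(np.std(F,0)/6**.5,2),"tcp",np.round(np.mean(P,0)*1000,2),s["gripper_width"],s["time_s"])
E
python3 g.py
```

```text
F [-0.12  0.21 -0.19] sd [0.24 0.15 0.16] tcp [535.73 -29.79 174.19] 0.006314512074990255 14.175
```

apply_moves(steps=[[[0, 0.1, 0.1, 2, 0, 0, 0], [0, 0, 0, 2, 0, 0, 0], [0, 0, 0, 0, 0, 0, 0]]])

```text
time_s: 14.6
tcp_pos: [0.5354, -0.0298, 0.1694]
ee_rot: [[0.72, 0.694, -0.001], [0.694, -0.72, -0.0], [-0.0, -0.0, -1.0]]
wrist_force: [0.1, -0.8, 0.2]
gripper_width: 0.002
```

```bash
python3 g.py
```

```text
F [ 0.24 -0.17 -0.05] sd [0.22 0.15 0.16] tcp [535.59 -29.78 169.64] 0.00494990795227521 14.85
```

apply_moves(steps=[[[0, 0, 0, 1, 0, 0, 0], [0, 0, 0, 0, 0, 0, 0]]])

```text
time_s: 15.15
tcp_pos: [0.5356, -0.0298, 0.1687]
ee_rot: [[0.72, 0.694, -0.0], [0.694, -0.72, -0.0], [-0.0, 0.0, -1.0]]
wrist_force: [-0.4, -0.8, 0.4]
gripper_width: 0.004
```

apply_moves(steps=[[[0, 0, 0, 1, 0, 0, 0], [0, 0, 0, 0, 0, 0, 0]]])

```text
time_s: 15.4
tcp_pos: [0.5359, -0.0298, 0.1682]
ee_rot: [[0.72, 0.694, 0.001], [0.694, -0.72, -0.0], [0.001, 0.001, -1.0]]
wrist_force: [0.2, -0.1, 2.3]
gripper_width: 0.006
```

```bash
python3 g.py
```

```text
F [ 0.01 -0.04  3.05] sd [0.2  0.14 0.19] tcp [535.89 -29.78 168.13] 0.005058669569653862 15.65
```

Contact came at TCP z 168.1 mm with 3 N, which is the spring's starting force. I'll go on in small steps.

apply_moves(steps=[[[0, 0, 0, 1, 0, 0, 0], [0, 0, 0, 0, 0, 0, 0]]])

```text
time_s: 15.95
tcp_pos: [0.5359, -0.0298, 0.167]
ee_rot: [[0.72, 0.694, 0.001], [0.694, -0.72, -0.0], [0.0, 0.001, -1.0]]
wrist_force: [-0.5, -0.2, 4.2]
gripper_width: -0.001
```

```bash
python3 g.py
```

```text
F [ 0.02 -0.09  4.81] sd [0.18 0.1  0.26] tcp [535.82 -29.77 166.95] 0.006242885335388202 16.2
```

apply_moves(steps=[[[0, 0, 0, 1, 0, 0, 0], [0, 0, 0, 0, 0, 0, 0]]])

```text
time_s: 16.5
tcp_pos: [0.5359, -0.0298, 0.166]
ee_rot: [[0.72, 0.694, 0.001], [0.694, -0.72, -0.0], [0.0, 0.001, -1.0]]
wrist_force: [0.2, 0.6, 6.1]
gripper_width: 0.007
```

```bash
python3 g.py
```

```text
F [-0.43  0.07  5.78] sd [0.2  0.19 0.1 ] tcp [535.91 -29.78 166.1 ] 0.004387447675971632 16.75
```

apply_moves(steps=[[[0, 0, 0, 0.9, 0, 0, 0], [0, 0, 0, 0, 0, 0, 0]]])

```text
time_s: 17.05
tcp_pos: [0.536, -0.0298, 0.1654]
ee_rot: [[0.72, 0.694, 0.001], [0.694, -0.72, -0.0], [0.001, 0.001, -1.0]]
wrist_force: [-0.8, 0.7, 7.6]
gripper_width: 0.005
```

```bash
python3 g.py
```

```text
F [-0.2   0.31  6.76] sd [0.21 0.12 0.21] tcp [536.05 -29.8  165.46] 0.0029532413482317465 17.3
```

apply_moves(steps=[[[0, 0, 0, 0.5, 0, 0, 0], [0, 0, 0, 0.5, 0, 0, 0], [0, 0, 0, 0, 0, 0, 0]]])

```text
time_s: 17.73
tcp_pos: [0.5362, -0.0298, 0.1647]
ee_rot: [[0.72, 0.694, 0.002], [0.694, -0.72, -0.0], [0.001, 0.001, -1.0]]
wrist_force: [-1.0, -0.2, 8.1]
gripper_width: 0.005
```

```bash
python3 g.py;python3 g.py
```

```text
F [-0.93 -0.07  7.9 ] sd [0.18 0.17 0.21] tcp [536.21 -29.82 164.74] 0.0032106277953994075 17.975
F [-0.36  0.28  7.87] sd [0.14 0.16 0.19] tcp [536.19 -29.81 164.74] 0.006012523557165139 18.275
```

The depth is about 3.3 mm by both force and height. I'll hold there for 2.25 s more, then lift.

apply_moves(steps=[[[0, 0, 0, 0.1, 0, 0, 0], [0, 0, 0, 0, 0, 0, 0], [0, 0, 0, 0, 0, 0, 0], [0, 0, 0, 0, 0, 0, 0], [0, 0, 0, 0, 0, 0, 0], [0, 0, 0, 0, 0, 0, 0], [0, 0, 0, 0, 0, 0, 0], [0, 0, 0, 0, 0, 0, 0], [0, 0, 0, 0, 0, 0, 0]]])

```text
time_s: 19.45
tcp_pos: [0.5362, -0.0298, 0.1647]
ee_rot: [[0.72, 0.694, 0.002], [0.694, -0.72, -0.0], [0.001, 0.001, -1.0]]
wrist_force: [0.1, -0.7, 8.2]
gripper_width: 0.006
```

apply_moves(steps=[[[0, 0, 0, 0, 0, 0, 0], [0, 0, 0, 0, 0, 0, 0], [0, 0, 0, 0, 0, 0, 0], [0, 0, 0, 0, 0, 0, 0], [0, 0, 0, 0, 0, 0, 0], [0, 0, 0, 0, 0, 0, 0], [0, 0, 0, 0, 0, 0, 0], [0, 0, 0, 0, 0, 0, 0], [0, 0, 0, 0, 0, 0, 0]]])

```text
time_s: 20.58
tcp_pos: [0.5362, -0.0298, 0.1647]
ee_rot: [[0.72, 0.694, 0.002], [0.694, -0.72, -0.0], [0.001, 0.001, -1.0]]
wrist_force: [-0.8, -0.3, 8.5]
gripper_width: 0.0
```

```bash
python3 g.py
```

```text
F [-1.    0.12  8.1 ] sd [0.18 0.21 0.23] tcp [536.22 -29.82 164.68] 0.006480159304368362 20.825
```

apply_moves(steps=[[[0, 0, 0, -2, 0, 0, 0], [0, 0, 0, -3, 0, 0, 0], [0, 0, 0, -10, 0, 0, 0], [0, 0, 0, -32, 0, 0, 0], [0, -30, 0, 0, 0, 0, 0], [0, -30, 0, 0, 0, 0, 0], [0, 0, 0, 0, 0, 0, 0], [0, 0, 0, 0, 0, 0, 0]]])

```text
time_s: 21.88
tcp_pos: [0.4926, -0.0713, 0.2107]
ee_rot: [[0.72, 0.694, -0.0], [0.694, -0.72, 0.0], [0.0, -0.0, -1.0]]
wrist_force: [0.5, 1.0, 0.0]
gripper_width: 0.001
```

```bash
python3 cap.py E; python3 - <<'E'
from h import *
p=capture("wrist");print([np.round(proj(p,[.5359,-.0296,z]),1).tolist() for z in (.149,.138)])
pt=capture("top")
for t in ("vase","test_tiles","wood_rib","scraper"):
  for q in masks_of(pt,t)[:1]:
    ys,xs=np.nonzero(q["pixels"]);print(t,round(q["confidence"],2),xs.mean().round(1),ys.mean().round(1))
E
```

```text
valve 0.87 [312.3 124.3  18.4  24. ] 318.8 135.6
  nut 0.75 [307.6 123.3  23.   23. ] 319.0 134.5
  pin 0.65 [309.4 125.2  22.1  20.7] 318.9 135.5
[ 0.4928 -0.071   0.2105] 22.075 [ 0.12 -0.32 -0.96]
crop origin 291 112
[[318.9, 136.1], [318.8, 134.7]]
test_tiles 0.89 356.3 227.8
wood_rib 0.96 317.2 160.2
scraper 0.86 420.4 249.4
```

View pics/E.png

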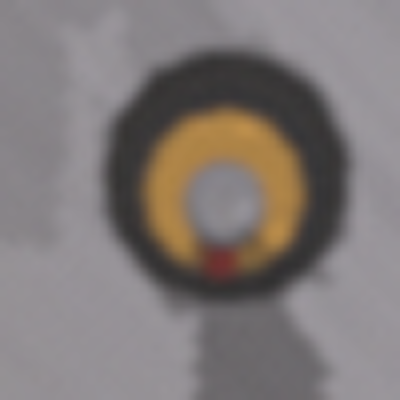

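The picture matches the one before pressing: red mark at crop (221,263), nut ring centred at (225,190), tip up and upright. Handing in.

```bash
python3 -c "
from h import *
p=capture('scene')
for q in masks_of(p,'vase')[:1]:
    ys,xs=np.nonzero(q['pixels']);print('vase',xs.mean(),ys.mean())
print(r.finish_job())"
```

```text
vase 409.36879432624113 254.92109929078015
the job is handed in; nothing more can be done
None
```

I backed the lock nut off, held the valve tip down for the bleed and let it spring back up. The job is handed in, at about 22 s of the 70 s allowed. It gives no verdict, so what follows rests on my own checks.

- **Nut:** I turned the gripper 3.45 rad anticlockwise, rising with the thread so the pin stayed free. The red mark lagged the gripper by about 4–5°, so the nut turned about 3.37 rad. Allowing for its unknown start angle, it stands at 3.37–3.87 rad. I stopped there and did not push on to feel the hard stop at 4.0.
- **Valve lean:** My first grip was about 2.3 mm off the valve's axis. The side force reached about 4 N, which I put at roughly 1.2 mm or 0.035 rad of lean, under the 0.08 limit. I released, centred from the force readings and the picture, and regripped. The rest of the turn showed almost no side force.
- **Bleed:** I pressed to about 3.4 mm by both measures: TCP height, and 8 N on the spring. It stayed there for about 3 s, then I lifted clear.
- **Last checks:** The final wrist picture matches the one before pressing, with the mark in the same place, the tip up and the valve upright. The tiles, rib and scraper sit within half a pixel of their first positions in the top view. The vase was not found in the last top view, but in the scene view it is where it was at the start.

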